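# Shut the screw gate, then open the chip trap

## Robot

A 6-joint arm with a two-finger parallel gripper is mounted at the origin on the work surface. World frame = base frame: x ahead of the robot, y to its left, z up, the work surface at z = 0. Lengths are in m, angles in rad, forces in N, time in s.
With the tool pointing down it reaches from about 0.35 to 0.925 m from the base axis. Payload 6.4 kg.
Tool frame: the origin (TCP) lies at the very end of the fingers, on their centre line; the grasp point (between the pads) lies 19 mm behind it (hold_point_z is the distance from the TCP to the grasp point, in m); x points along the fingers, z is the direction in which the jaws open and shut, and the axes are right-handed (so a half turn about x gives the same grasp; the last joint's range is limited). The gripper opens to 94 mm and grips with 3 to 60 N. Pads are 16 mm wide; open, the fingers measure 119 mm over their backs; the gripper's body (75 mm by 177 mm) begins 78 mm behind the grasp point.
Start: joints at [1.058, 0.245, 1.558, -0, 1.339, -0.174], TCP at [0.216, 0.613, 0.205] pointing down, gripper open.
Joint ranges: [-3.13, 3.13], [-1.02, 2.26], [0.13, 2.54], [-0.95, 4.09], [0.21, 2.88], [-2.74, 2.74]. Speed limits (rad/s): [2.57, 2.57, 3.14, 3.14, 3.14, 3.14].

## Interface

Orientations are given as a unit quaternion [w, x, y, z].
In Python, from rig import * gives the robot as it stands.
- The arm moves only by the shell command python3 -m crank 'ROWS' [FORCE]. ROWS is a JSON object of lists of equal length, an entry for each row: "dp": the shift along the tool's x, y, z in m, a list of three; "yaw": the turn about the tool's x in degrees; "fingers": the opening, from 0 (shut) to 1 (fully open). In form: {"dp": [[dx, dy, dz], ...], "yaw": [yaw, ...], "fingers": [fingers, ...]}. A call has 1 to 10 rows; each row is the pose to reach, as a shift and turn from the pose commanded when the call began, along the tool's axes at that moment; what a row does not reach only later rows make up. A row lasts 1/8 s, in which the tool goes at most 62.5 mm and 10.7 degrees, less where a joint would pass 70% of its speed; a pose out of reach is approached as far as the arm can. A call with a gripper value outside its range is refused whole. The fingers move at their own pace and stop on an object; FORCE is the grip in N (left out, the last holds). Time passes only in rows, so rows that repeat a pose let the fingers close. It gives the time, the measured TCP pose, the force and the opening at its end, in the units of the state.
- state(): the state, without advancing time (a new reading comes with each control period).
- read_camera(name): name is "scene" or "side" or "wrist"; returns (picture, depth): 480x640x3 uint8, red, green, blue; 480x640 float32, m along the optical axis (not along the pixel's ray), 0 where there is no reading.
- camera_info(name): a dict with "camera_matrix" (3x3 intrinsics, pixels), "R" (3x3) and "t" (3): a world point X has camera coordinates R X + t; the wrist camera has in their place "T_tool_cam" (4x4, takes a point from camera to tool coordinates, whose origin is the TCP and whose axes are the tool frame's). Camera axes: x right, y down, z forward; pixel columns grow to the right and rows downward; lengths in m; the calibration is good to about 2 mm. A picture is of the moment at which its call begins: read the wrist's pose just before it. camera_info takes no time and is no camera call.
- sign_off(): hands the job in, once; it reports no verdict.
The state is a dict: "time_s": time; "joint_positions": joint angles; "dq": joint speeds; "joint_torque": joint torques, N m; "tool_pos": TCP position; "tool_rot": TCP orientation; "ft_force": force on the tool from outside, world axes, zero at the start; "moment": the same for the moment, N m; "gripper_width": finger opening in m.
Only numpy, scipy, OpenCV 4.12 (cv2) and the standard library are available. Lean on these libraries where they do the work, as an engineer would, in place of code of your own. Each camera call takes 0.05 s, during which the arm holds its last target.

## Task

Shut the dust duct off from the chip trap: wind the red handwheel clockwise, a turn or more, until you feel the gate come up against its stop, then back it off a quarter turn so that it cannot jam. Only when that is done lift the chip trap's hatch by its bar and leave it standing open by itself, roughly upright. Leave the tools, the pot and the wood on the bench where they are.

Things in the scene. Friction and masses are not known exactly. Their poses are not given: they have to be found in the camera images.
- station: chip trap and screw gate, one fixed unit. Origin on the bench; its x axis points away from the side that faces the robot, z up. Green steel trap box 170 (x) by 180 (y) by 130 mm high, spanning y 0 to +180 and x -85 to +85 mm; at its -y side an 80 mm aluminium duct runs along y at 75 mm height through a blue gate housing (centre x +50, y -70, z 75 mm; within 58 mm of that centre at the round part) and turns away along +x at y -168 mm, then down into the bench.
- gate_hub (a point): centre of the red handwheel, in the wheel's plane, on the fixed gate frame (it does not turn). z axis = spindle, pointing up out of the wheel and leaning 0.56 rad (32 degrees) from vertical towards the station's -x; y axis = station's y (level). It lies at station x -38, y -70, z 215 mm. The wheel's rim is a 12 mm bar on a 50 mm radius; hub nut 24 mm wide, 9 mm above the wheel's plane. The blue gate frame lies below the wheel, starting 14 mm under its plane.
- crank_grip (a point): middle of the black crank handle on the handwheel: a freely spinning upright sleeve, 22 mm diameter, 48 mm long (13 to 61 mm above the wheel's plane), parallel to the spindle, 50 mm from the spindle axis; this point is 38 mm above the wheel's plane and goes round with the wheel. The point's z axis is the spindle direction. Because the sleeve spins, the hand can keep its orientation while going round the circle.
- wheel (a joint): turn of the handwheel, rad; grows clockwise (seen looking down on the wheel) = gate shutting. The reading at the start varies between 1.4 and 2.2 turns short of the shut stop (feel for it). The wheel turns with a light drag (about 2 N at the handle), stays where it is left, and stops dead when the gate is home. A steel blade sinks into the blue housing as it shuts.
- hatch_hinge (a point): middle of the hatch's hinge line, fixed on the station at its x +85, y +90, z 134 mm; hinge line along station y. Same axes as the station.
- hatch_bar (a point): middle of the steel bar handle on the hatch (moves with it): 12 mm round bar, 96 mm long along the station's y, its centre line 36 mm above the hatch's upper face, 145 mm from the hinge line towards the station's -x when shut and 40.5 mm above the hinge line.
- hatch (a joint): opening of the hatch, rad: 0 shut (level), 1.57 upright, ends at 1.75. Its panel is 170 by 180 by 8 mm, the bar end rises and swings back towards +x. A stiff hinge holds it wherever it is left; about 5 N at the bar lifts it.
- blank_long: loose rough wood blank 220 x 55 x 30 mm, origin centre of underside; bystander
- blank_short: loose wood block 120 x 50 x 45 mm, origin centre of underside; bystander
- wedge: loose wood offcut 100 x 40 x 20 mm, origin centre of underside; bystander
- mallet: carver's round mallet standing on its head, 92 mm wide, 195 mm tall, origin centre of underside; bystander
- gouge: carving gouge lying flat, 240 mm long along its x; bystander
- bench_brush: bench brush lying flat along its x; bystander
- pot: terracotta cup 80 mm wide, 100 mm high, origin centre of underside; bystander

How it is judged:
By the outcome, as a careful person would: the job done as asked, in the order asked, and still so for the second after the job is handed in, with the robot touching nothing.
It also fails if it takes over 72 s, if anything falls off the work surface, if the arm or the gripper's body presses on something with over 40 N, if the wrist force passes 120 N, or if a joint passes its speed limit or range.

## Working session

There is one attempt and no reset: what is moved stays moved. The work goes in short steps, Python scripts to look and compute and a shell command to move; the robot and the scene stay as the last step left them, time stands still between calls to the robot, and variables do not carry over. Pictures are saved under pics/ and viewed, and the job is handed in when it is done.

```bash
ls; mkdir -p pics; python3 - <<'E'
from rig import *
import cv2,numpy as np
print(state())
for n in ["scene","side","wrist"]:
    p,d=read_camera(n); cv2.imwrite(f"pics/{n}0.png",p[:,:,::-1]); np.savez(f"pics/{n}0.npz",p=p,d=d)
    print(n,camera_info(n))
E
```

```text
pics
{'time_s': 0.0, 'joint_positions': array([ 1.05787344e+00,  2.45790591e-01,  1.55900639e+00,  1.77378296e-05,
        1.33869048e+00, -1.74086491e-01]), 'dq': array([-0.00070629, -0.00038864,  0.00106335,  0.0011432 ,  0.00180862,
       -0.00047985]), 'joint_torque': array([ 9.00940049e-04, -4.15829051e+01, -3.14600515e+01,  6.85702683e-02,
        3.32912395e-02, -1.14667437e-04]), 'tool_pos': array([0.21573701, 0.61251988, 0.20436448]), 'tool_rot': array([ 0.57653837, -0.40881667,  0.57775472,  0.40825472]), 'ft_force': array([ 0.57961158, -0.36085591,  0.63955944]), 'moment': array([-0.05286509,  0.00190796,  0.0311099 ]), 'gripper_width': 0.09383242570713204}
scene {'camera_matrix': array([[447.35232538,   0.        , 317.89115073],
       [  0.        , 447.35232538, 232.59225875],
       [  0.        ,   0.        ,   1.        ]]), 'R': array([[ 0.87044605,  0.4921599 ,  0.01011524],
       [ 0.36631361, -0.63387087, -0.68119165],
       [-0.32884346,  0.59664593, -0.73203526]]), 't': array([-0.4424512 , -0.07264646,  1.49796924])}
side {'camera_matrix': array([[580.0182
[... 174 characters left out ...]
98,  0.01425131],
       [-0.13295889,  0.64627312, -0.75143396],
       [ 0.13023109, -0.74019994, -0.65965438]]), 't': array([0.52335754, 0.20544868, 1.73562269])}
wrist {'camera_matrix': array([[389.73096474,   0.        , 321.55446752],
       [  0.        , 389.73096474, 238.78075056],
       [  0.        ,   0.        ,   1.        ]]), 'T_tool_cam': array([[ 7.71997819e-04, -2.55286174e-01,  9.66865230e-01,
        -1.79977272e-01],
       [ 1.02007273e-03, -9.66864814e-01, -2.55286878e-01,
         7.45142103e-02],
       [ 9.99999182e-01,  1.18335377e-03, -4.86007063e-04,
         2.23659479e-04],
       [ 0.00000000e+00,  0.00000000e+00,  0.00000000e+00,
         1.00000000e+00]])}
```

View pics/scene0.png

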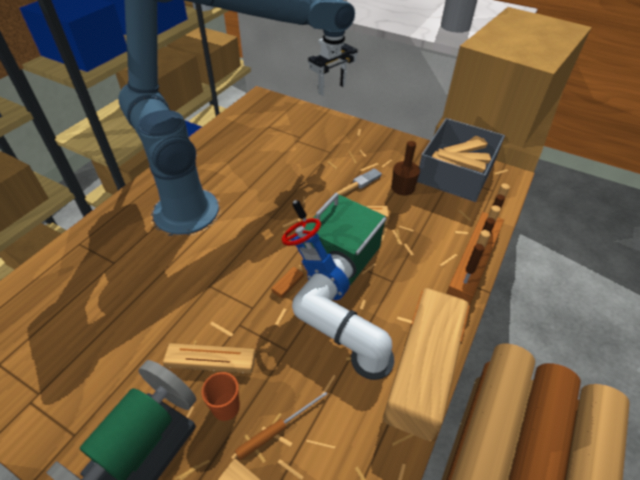

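View pics/side0.png

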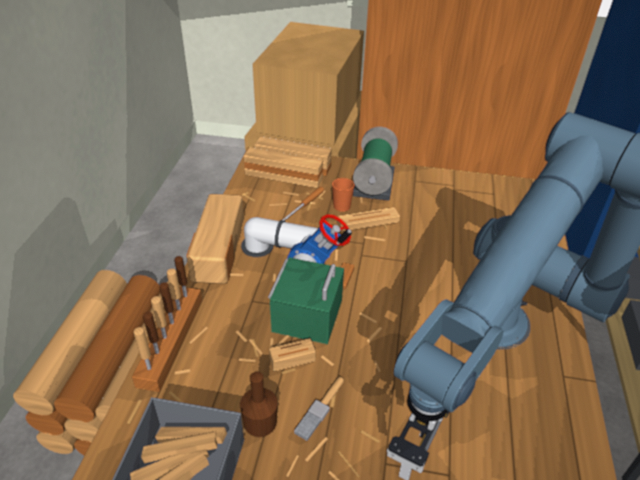

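View pics/wrist0.png

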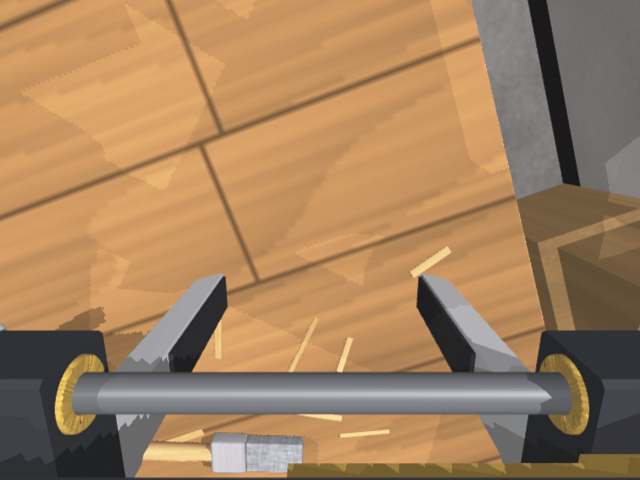

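The scene view shows the red wheel around (300,232), the black crank sleeve at (299,209), the green trap at (350,235) and the pot at (222,395). In the side view the wheel is at (334,230), the handle at (342,238) and the trap at (308,298). Next I'll measure these points.

```bash
cat > h.py <<'E'
import numpy as np,cv2
from rig import *
from scipy.spatial.transform import Rotation as Rn
def cloud(n,p,d,st=None):
    c=camera_info(n);K=c["camera_matrix"]
    v,u=np.mgrid[0:480,0:640]
    X=np.stack([(u-K[0,2])/K[0,0]*d,(v-K[1,2])/K[1,1]*d,d],-1)
    if n=="wrist":
        T=c["T_tool_cam"];X=X@T[:3,:3].T+T[:3,3]
        q=st["tool_rot"];R=Rn.from_quat([q[1],q[2],q[3],q[0]]).as_matrix()
        return X@R.T+st["tool_pos"]
    return (X-c["t"])@c["R"]
def Rt(st):
    q=st["tool_rot"];return Rn.from_quat([q[1],q[2],q[3],q[0]]).as_matrix()
E
python3 - <<'E'
from h import *
P={}
for n in ["scene","side"]:
    f=np.load(f"pics/{n}0.npz");p=f["p"];d=f["d"];W=cloud(n,p,d)
    h=cv2.cvtColor(p,cv2.COLOR_RGB2HSV);H,S,V=[h[...,i].astype(int) for i in range(3)]
    red=((H<5)|(H>175))&(S>200)&(V>80)&(d>0)&(W[...,2]>.15)&(W[...,2]<.3)
    X=W[red];med=np.median(X,0);X=X[np.linalg.norm(X-med,axis=1)<.09]
    # plane fit
    for _ in range(3):
        c=X.mean(0);nn=np.linalg.svd(X-c)[2][2];nn*=np.sign(nn[2]);r=(X-c)@nn;X=X[abs(r)<.012]
    print(n,"red",len(X),"c",c,"normal",nn,"lean",np.degrees(np.arccos(nn[2])),"az",np.degrees(np.arctan2(-nn[1],-nn[0])))
    # circle fit in plane
    e1=np.cross(nn,[0,0,1]);e1/=np.linalg.norm(e1);e2=np.cross(nn,e1)
    a=(X-c)@e1;b=(X-c)@e2
    s=np.linalg.lstsq(np.c_[2*a,2*b,np.ones_like(a)],a*a+b*b,rcond=None)[0]
    cen=c+s[0]*e1+s[1]*e2;print(" centre",cen,"r",np.sqrt(s[2]+s[0]**2+s[1]**2))
    blk=(V<60)&(S<120)&(d>0)&(np.linalg.norm(W-cen,axis=-1)<.11)&(((W-cen)@nn)>.005)
    B=W[blk];print(" black",len(B),B.mean(0) if len(B) else 0, "rel h,",np.percentile((B-cen)@nn,[5,50,95]))
    print(" pix",np.argwhere(blk).mean(0)[::-1])
    g=(H>60)&(H<95)&(S>80)&(d>0)&(np.linalg.norm(W[...,:2]-cen[:2],axis=-1)<.35)
    G=W[g];T=G[(G[:,2]>.125)&(G[:,2]<.15)]
    print(" green z",np.percentile(G[:,2],[2,50,90,99]),len(T))
    r=cv2.minAreaRect((T[:,:2]*1000).astype(np.float32));print(" rect",r)
    bl=(H>105)&(H<125)&(S>150)&(d>0)&(np.linalg.norm(W[...,:2]-cen[:2],axis=-1)<.2);print(" blue",bl.sum(),W[bl].mean(0))
E
```

```text
scene red 331 c [ 0.49173257 -0.06825276  0.22234167] normal [-0.53266253  0.04206913  0.8452815 ] lean 32.29789093275947 az -4.5157870771335755
 centre [ 0.49033214 -0.06269486  0.22118256] r 0.0467926437519907
 black 108 [ 0.45879938 -0.01651909  0.24298073] rel h, [0.0165502  0.03723411 0.05669352]
 pix [299.06481481 209.56481481]
 green z [0.01950162 0.13873275 0.14151829 0.14335433] 2410
 rect ((544.6243896484375, 95.17781829833984), (181.39443969726562, 167.70623779296875), 82.2134780883789)
 blue 898 [ 0.57253564 -0.07356529  0.13909922]
side red 234 c [ 0.49349115 -0.05722903  0.2225224 ] normal [-0.53936819  0.03511031  0.84133776] lean 32.7183455040919 az -3.724428844655741
 centre [ 0.48742033 -0.05618126  0.21858677] r 0.04702322718222565
 black 66 [ 0.45565995 -0.00165306  0.24267992] rel h, [0.01929077 0.04015662 0.05634475]
 pix [343.12121212 236.36363636]
 green z [0.01423931 0.13440869 0.140505   0.14344742] 2603
 rect ((537.4776000976562, 99.54182434082031), (188.5782012939453, 169.7046356201172), 84.96260833740234)
 blue 527 [ 0.54957906 -0.05185165  0.14077997]
```

```bash
cat >> h.py <<'E'
def plan(target,st=None,yaw=None):
    st=st or state();R=Rt(st);return R.T@(np.asarray(target)-st["tool_pos"])
E
python3 - <<'E'
from h import *
st=state();R=Rt(st);print(R.round(4))
print(plan([.457,-.010,.36]).round(4))
z=R[:,2];print("jaw az",np.degrees(np.arctan2(z[1],z[0])))
E
```

```text
[[-7.000e-04 -9.432e-01  3.324e-01]
 [-1.300e-03  3.324e-01  9.432e-01]
 [-1.000e+00  2.000e-04 -1.500e-03]]
[-0.1547 -0.4344 -0.5073]
jaw az 70.58830467539381
```

```bash
python3 -m crank '{"dp":[[-0.05,0,0],[-0.1,-0.02,-0.02],[-0.15,-0.05,-0.06],[-0.155,-0.09,-0.105],[-0.155,-0.13,-0.15],[-0.155,-0.17,-0.2],[-0.155,-0.21,-0.25],[-0.155,-0.25,-0.295],[-0.155,-0.29,-0.34],[-0.155,-0.33,-0.385]],"yaw":[0,0,-5,-10,-14,-14,-14,-14,-14,-14],"fingers":[1,1,1,1,1,1,1,1,1,1]}' && python3 - <<'E'
from h import *
st=state();print(st["time_s"],st["tool_pos"],plan([.457,-.010,.36]).round(4))
z=Rt(st)[:,2];print("jaw az",np.degrees(np.arctan2(z[1],z[0])))
E
```

```text
time_s: 1.4
tool_pos: [0.3995, 0.1383, 0.3604]
tool_rot: [0.523, -0.476, 0.523, 0.476]
ft_force: [0.9, 1.4, 0.1]
gripper_width: 0.0939
1.4 [0.39950456 0.13833749 0.36038488] [ 0.0004 -0.0712 -0.1423]
jaw az 84.58690656133659
```

```bash
python3 -m crank '{"dp":[[0,-0.02,-0.04],[0,-0.045,-0.09],[0,-0.071,-0.142],[0,-0.071,-0.142],[0,-0.071,-0.142]],"yaw":[0,0,0,0,0],"fingers":[1,0.7,0.5,0.5,0.5]}' && python3 - <<'E'
from h import *
st=state();p,d=read_camera("wrist");cv2.imwrite("pics/w1.png",p[:,:,::-1])
W=cloud("wrist",p,d,st);np.savez("pics/w1.npz",p=p,d=d,W=W)
h=cv2.cvtColor(p,cv2.COLOR_RGB2HSV);H,S,V=[h[...,i].astype(int) for i in range(3)]
red=((H<5)|(H>175))&(S>200)&(V>80)&(d>0)&(W[...,2]>.15)&(W[...,2]<.3)
X=W[red]
for _ in range(3):
    c=X.mean(0);nn=np.linalg.svd(X-c,full_matrices=False)[2][2];nn*=np.sign(nn[2]);r=(X-c)@nn;X=X[abs(r)<.012]
e1=np.cross(nn,[0,0,1]);e1/=np.linalg.norm(e1);e2=np.cross(nn,e1);a=(X-c)@e1;b=(X-c)@e2
s=np.linalg.lstsq(np.c_[2*a,2*b,np.ones_like(a)],a*a+b*b,rcond=None)[0]
cen=c+s[0]*e1+s[1]*e2
print(st["tool_pos"],len(X),nn,cen,np.sqrt(s[2]+s[0]**2+s[1]**2),"az",np.degrees(np.arctan2(-nn[1],-nn[0])))
blk=(V<70)&(S<120)&(d>0)&(np.linalg.norm(W-cen,axis=-1)<.1)&(((W-cen)@nn)>.01)&(((W-cen)@nn)<.07)
print(blk.sum(),W[blk].mean(0),np.argwhere(blk).mean(0))
E
```

```text
time_s: 2.02
tool_pos: [0.4564, -0.0075, 0.3602]
tool_rot: [0.523, -0.476, 0.523, 0.476]
ft_force: [0.2, -0.4, -0.4]
gripper_width: 0.0575
[ 0.45638758 -0.00754523  0.36022586] 3713 [-0.53156724  0.04018803  0.84606217] [ 0.48647795 -0.05908776  0.22062871] 0.04622365977639629 az -4.323503147216281
681 [ 0.45250057 -0.01069278  0.24977317] [231.28487518 316.65051395]
```

View pics/w1.png

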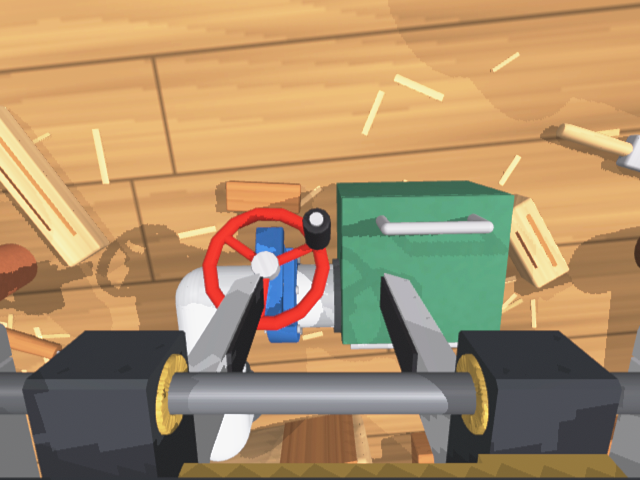

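```bash
cat >> h.py <<'E'
yaw=np.radians(-4.5);xs=np.array([np.cos(yaw),np.sin(yaw),0]);ys=np.array([-np.sin(yaw),np.cos(yaw),0])
n=-np.sin(.56)*xs+np.array([0,0,np.cos(.56)]);xp=np.cross(ys,n)
hub=np.array([.4885,-.0592,.216])
def grip(a): # a: angle from ys towards xp (ccw or cw checked)
    return hub+.038*n+.05*(np.cos(a)*ys+np.sin(a)*xp)
E
python3 - <<'E'
from h import *
f=np.load("pics/w1.npz");p,d,W=f["p"],f["d"],f["W"]
h=cv2.cvtColor(p,cv2.COLOR_RGB2HSV);S,V=h[...,1].astype(int),h[...,2].astype(int)
L=W-hub;hh=L@n
cap=(hh>.05)&(hh<.075)&(V>150)&(S<60)&(np.linalg.norm(L,axis=-1)<.1)
C=W[cap].mean(0);l=C-hub;print("cap",cap.sum(),np.argwhere(cap).mean(0),C,"h",l@n,"y",l@ys,"x'",l@xp,np.hypot(l@ys,l@xp))
a=np.arctan2(l@xp,l@ys);print("ang",np.degrees(a),grip(a))
# bar
bar=(S<50)&(V>120)&(W[...,2]>.155)&(W[...,2]<.19)&(d>0)&(W[...,1]>0.03)&(W[...,0]<.56)
B=W[bar];print(bar.sum(),B.mean(0),np.argwhere(bar).mean(0));
v=np.linalg.svd(B[:,:2]-B[:,:2].mean(0),full_matrices=False)[2][0];print("bar az-90",np.degrees(np.arctan(v[1]/v[0]))%180-90, B[:,1].min(),B[:,1].max())
# predicted bar
o=hub+0.038*xs+.07*ys; o[2]=0
print("pred bar",o+xs*(.085-.145)+ys*.09+[0,0,.1745], "origin",o)
print(plan(grip(a)+[0,0,-.019]).round(4))
E
```

```text
cap 149 [218.60402685 315.93959732] [ 0.44042077 -0.00995771  0.25895826] h 0.06390914488922074 y 0.04531824088448873 x' -0.021064339273172642 0.0499744869496413
ang -24.929442643066242 [ 0.45413366 -0.01101373  0.2370009 ]
1452 [0.47557474 0.09997268 0.1786673 ] [226.81749311 435.72865014]
bar az-90 -4.346375461017502 0.04789589741111228 0.15493995107706376
pred bar [0.47912127 0.10203287 0.1745    ] origin [0.531875   0.00760277 0.        ]
[ 0.1424  0.0018 -0.0042]
```

```bash
python3 -m crank '{"dp":[[0.05,0.002,-0.004],[0.09,0.002,-0.004],[0.12,0.002,-0.004],[0.142,0.002,-0.004],[0.142,0.002,-0.004]],"yaw":[0,0,0,0,0],"fingers":[0.5,0.5,0.5,0.5,0.5]}' 15 && python3 - <<'E'
from h import *
st=state();print(st["tool_pos"],plan(grip(np.radians(-24.9))+[0,0,-.019]).round(4))
p,d=read_camera("wrist");cv2.imwrite("pics/w2.png",p[:,:,::-1])
E
```

```text
time_s: 2.7
tool_pos: [0.4529, -0.01, 0.217]
tool_rot: [0.522, -0.475, 0.523, 0.478]
ft_force: [0.1, -0.6, -0.5]
gripper_width: 0.0472
[ 0.45289448 -0.00995271  0.21697309] [-0.001  -0.0013 -0.0009]
```

View pics/w2.png

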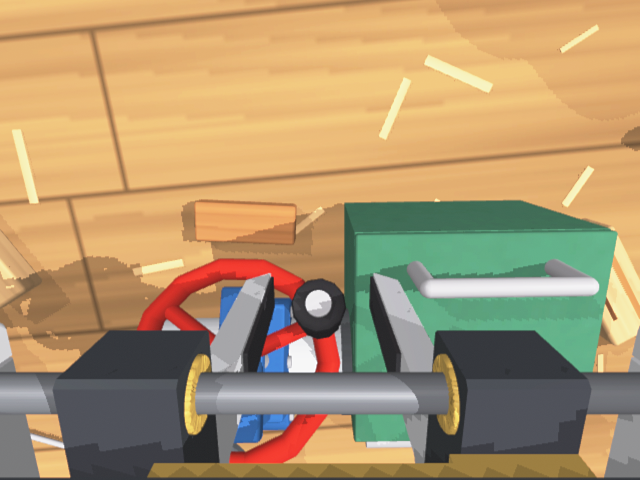

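The sleeve (cap at 318,303) sits centred between the fingers, so I'll close.

```bash
python3 -m crank '{"dp":[[0,0,0],[0,0,0],[0,0,0],[0,0,0],[0,0,0]],"yaw":[0,0,0,0,0],"fingers":[0.1,0.1,0.1,0.1,0.1]}' 20 && python3 - <<'E'
from h import *
st=state();R=Rt(st);print(st["tool_pos"],st["ft_force"])
a0=-24.9
for k in range(0,375,15):
    print(k,(R.T@(grip(np.radians(a0+k))-grip(np.radians(a0)))*1000).round(1))
E
```

```text
time_s: 3.38
tool_pos: [0.4545, -0.0114, 0.2191]
tool_rot: [0.523, -0.476, 0.523, 0.476]
ft_force: [-1.8, 2.7, 4.2]
gripper_width: 0.0216
[ 0.45448473 -0.01135235  0.21910766] [-1.77744274  2.66595416  4.15483932]
0 [0. 0. 0.]
15 [ -6.6 -10.5   4.1]
30 [-13.5 -21.5   4.8]
45 [-20.3 -32.4   2.1]
60 [-26.4 -42.3  -3.8]
75 [-31.5 -50.6 -12.5]
90 [-35.3 -56.7 -23.4]
105 [-37.3 -60.2 -35.8]
120 [-37.6 -60.8 -48.8]
135 [-36.1 -58.6 -61.6]
150 [-32.9 -53.7 -73.2]
165 [-28.2 -46.4 -83. ]
180 [-22.4 -37.1 -90.1]
195 [-15.8 -26.6 -94.2]
210 [ -8.9 -15.6 -94.9]
225 [ -2.1  -4.7 -92.2]
240 [  4.    5.2 -86.4]
255 [  9.1  13.4 -77.7]
270 [ 12.8  19.5 -66.7]
285 [ 14.9  23.  -54.3]
300 [ 15.2  23.7 -41.3]
315 [ 13.7  21.5 -28.5]
330 [ 10.5  16.6 -16.9]
345 [ 5.8  9.2 -7.1]
360 [0. 0. 0.]
```

```bash
python3 -m crank '{"dp":[[-0.0066,-0.0105,0.0041],[-0.0135,-0.0215,0.0048],[-0.0203,-0.0324,0.0021],[-0.0264,-0.0423,-0.0038],[-0.0315,-0.0506,-0.0125],[-0.0353,-0.0567,-0.0234],[-0.0353,-0.0567,-0.0234]],"yaw":[0,0,0,0,0,0,0],"fingers":[0.1,0.1,0.1,0.1,0.1,0.1,0.1]}' && python3 - <<'E'
from h import *
st=state();g=st["tool_pos"]+[0,0,.019]-hub;print(g@n,g@ys,g@xp,np.degrees(np.arctan2(g@xp,g@ys)),np.hypot(g@xp,g@ys),st["ft_force"]@np.array([n,ys,xp]).T)
p,d=read_camera("scene");cv2.imwrite("pics/s2.png",cv2.resize(p[130:350,200:450,::-1],None,fx=3,fy=2.7))
E
```

```text
time_s: 4.25
tool_pos: [0.5086, -0.0417, 0.2543]
tool_rot: [0.523, -0.476, 0.524, 0.475]
ft_force: [-3.7, -2.6, 5.3]
gripper_width: 0.0221
0.03867011152588472 0.019005985049062955 0.04622036773593782 67.64735507210293 0.04997549260718224 [ 6.31373817 -2.89080705 -0.17175638]
```

View pics/s2.png

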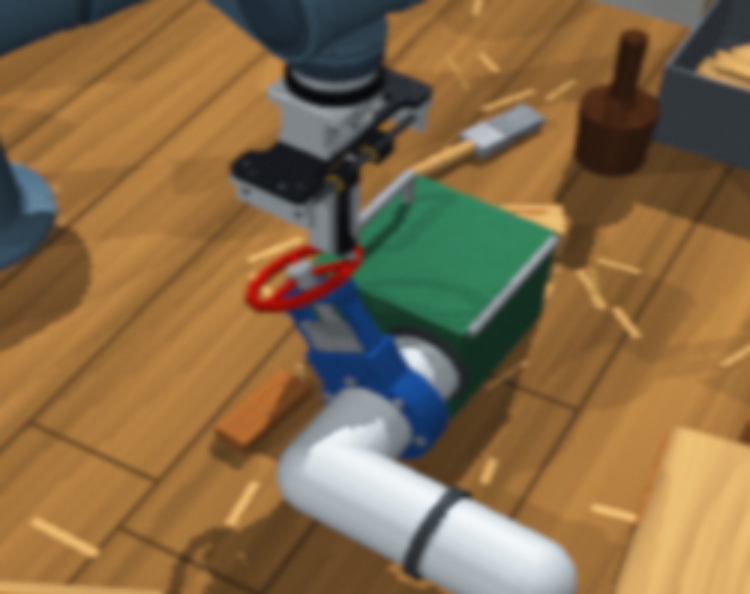

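The measured grasp stays on the circle (radius 50.0 mm, 38.7 mm above the wheel plane, forces small). I'll carry on.

```bash
cat > chk.py <<'E'
from h import *
st=state();g=st["tool_pos"]+[0,0,.019]-hub;f=st["ft_force"];a=np.arctan2(g@xp,g@ys)
t=-np.sin(a)*ys+np.cos(a)*xp;r=np.cos(a)*ys+np.sin(a)*xp
print("h %.1f r %.1f ang %.1f  f_tan %.1f f_rad %.1f f_n %.1f w %.4f"%(1e3*(g@n),1e3*np.hypot(g@xp,g@ys),np.degrees(a),f@t,f@r,f@n,st["gripper_width"]))
E
python3 -m crank '{"dp":[[-0.002,-0.0035,-0.0124],[-0.0023,-0.0041,-0.0254],[-0.0008,-0.0019,-0.0382],[0.0024,0.003,-0.0498],[0.0071,0.0103,-0.0596],[0.0129,0.0196,-0.0667],[0.0195,0.0301,-0.0708],[0.0264,0.0411,-0.0715],[0.0332,0.052,-0.0688],[0.0393,0.0619,-0.063]],"yaw":[0,0,0,0,0,0,0,0,0,0],"fingers":[0.1,0.1,0.1,0.1,0.1,0.1,0.1,0.1,0.1,0.1]}' && python3 chk.py
```

```text
time_s: 5.55
tool_pos: [0.4414, -0.0979, 0.2151]
tool_rot: [0.523, -0.477, 0.523, 0.475]
ft_force: [0.6, 2.2, 5.7]
gripper_width: 0.0217
h 38.6 r 50.5 ang -146.8  f_tan -1.6 f_rad -3.8 f_n 4.6 w 0.0217
```

```bash
python3 -m crank '{"dp":[[0.0051,0.0082,0.0087],[0.0088,0.0143,0.0197],[0.0109,0.0178,0.0321],[0.0112,0.0185,0.0451],[0.0097,0.0163,0.0579],[0.0065,0.0114,0.0695],[0.0018,0.004,0.0793],[-0.004,-0.0052,0.0864],[-0.0106,-0.0157,0.0905],[-0.0175,-0.0267,0.0912]],"yaw":[0,0,0,0,0,0,0,0,0,0],"fingers":[0.1,0.1,0.1,0.1,0.1,0.1,0.1,0.1,0.1,0.1]}' && python3 chk.py
```

```text
time_s: 6.8
tool_pos: [0.4751, -0.0086, 0.2318]
tool_rot: [0.522, -0.475, 0.524, 0.477]
ft_force: [-6.9, -3.5, 6.6]
gripper_width: 0.0215
h 38.7 r 49.5 ang 4.4  f_tan -1.8 f_rad -4.2 f_n 9.1 w 0.0215
```

```bash
cat >> chk.py <<'E'
import sys
sys.exit(1 if abs(f@t)>10 else 0)
E
python3 -m crank '{"dp":[[-0.0068,-0.0109,-0.0027],[-0.0129,-0.0208,-0.0086],[-0.018,-0.0291,-0.0173],[-0.0218,-0.0352,-0.0282],[-0.0238,-0.0387,-0.0406],[-0.0241,-0.0393,-0.0536]],"yaw":[0,0,0,0,0,0],"fingers":[0.1,0.1,0.1,0.1,0.1,0.1]}' && python3 chk.py; python3 - <<'E'
from h import *
R=Rt(state());a0=-24.9
G=lambda k:grip(np.radians(a0+k))
for b in range(120,441,15): print(b,[(R.T@(G(b+i)-G(b))*1e3).round(1).tolist() for i in (5,10,15)])
E
```

```text
time_s: 7.55
tool_pos: [0.51, -0.0652, 0.2564]
tool_rot: [0.523, -0.475, 0.523, 0.477]
ft_force: [-4.6, 3.5, 4.8]
gripper_width: 0.022
h 38.7 r 50.3 ang 95.0  f_tan -3.0 f_rad -1.8 f_n 6.6 w 0.0220
120 [[0.3, 0.4, -4.3], [0.8, 1.2, -8.6], [1.5, 2.2, -12.8]]
135 [[0.9, 1.4, -4.0], [2.0, 3.0, -7.9], [3.2, 4.9, -11.6]]
150 [[1.4, 2.2, -3.5], [3.0, 4.7, -6.7], [4.7, 7.3, -9.7]]
165 [[1.8, 2.9, -2.7], [3.8, 6.0, -5.1], [5.8, 9.2, -7.1]]
180 [[2.1, 3.4, -1.7], [4.4, 6.9, -3.1], [6.6, 10.5, -4.1]]
195 [[2.3, 3.7, -0.6], [4.6, 7.3, -0.9], [6.9, 11.0, -0.7]]
210 [[2.3, 3.7, 0.5], [4.6, 7.3, 1.4], [6.8, 10.8, 2.7]]
225 [[2.1, 3.4, 1.6], [4.2, 6.7, 3.6], [6.2, 9.9, 5.9]]
240 [[1.8, 3.0, 2.6], [3.6, 5.7, 5.5], [5.1, 8.3, 8.7]]
255 [[1.4, 2.3, 3.4], [2.7, 4.3, 7.1], [3.7, 6.1, 10.9]]
270 [[0.9, 1.5, 4.0], [1.6, 2.6, 8.2], [2.1, 3.5, 12.4]]
285 [[0.3, 0.5, 4.3], [0.4, 0.8, 8.7], [0.3, 0.7, 13.0]]
300 [[-0.3, -0.4, 4.3], [-0.8, -1.2, 8.6], [-1.5, -2.2, 12.8]]
315 [[-0.9, -1.4, 4.0], [-2.0, -3.0, 7.9], [-3.2, -4.9, 11.6]]
330 [[-1.4, -2.2, 3.5], [-3.0, -4.7, 6.7], [-4.7, -7.3, 9.7]]
345 [[-1.8, -2.9, 2.7], [-3.8, -6.0, 5.1], [-5.8, -9.2, 7.1]]
360 [[-2.1, -3.4, 1.7], [-4.4, -6.9, 3.1], [-6.6, -10.5, 4.1]]
375 [[-2.3, -3.7, 0.6], [-4.6, -7.3, 0.9], [-6.9, -11.0, 0.7]]
390 [[-2.3, -3.7, -0.5], [-4.6, -7.3, -1.4], [-6.8, -10.8, -2.7]]
405 [[-2.1, -3.4, -1.6], [-4.2, -6.7, -3.6], [-6.2, -9.9, -5.9]]
420 [[-1.8, -3.0, -2.6], [-3.6, -5.7, -5.5], [-5.1, -8.3, -8.7]]
435 [[-1.4, -2.3, -3.4], [-2.7, -4.3, -7.1], [-3.7, -6.1, -10.9]]
```

```bash
Q() { python3 chk.py; }
python3 -m crank '{"dp":[[0.0003,0.0004,-0.0043],[0.0008,0.0012,-0.0086],[0.0015,0.0022,-0.0128]],"yaw":[0,0,0],"fingers":[0.1,0.1,0.1]}' >/dev/null && Q && echo 135 &&
python3 -m crank '{"dp":[[0.0009,0.0014,-0.004],[0.002,0.003,-0.0079],[0.0032,0.0049,-0.0116]],"yaw":[0,0,0],"fingers":[0.1,0.1,0.1]}' >/dev/null && Q && echo 150 &&
python3 -m crank '{"dp":[[0.0014,0.0022,-0.0035],[0.003,0.0047,-0.0067],[0.0047,0.0073,-0.0097]],"yaw":[0,0,0],"fingers":[0.1,0.1,0.1]}' >/dev/null && Q && echo 165 &&
python3 -m crank '{"dp":[[0.0018,0.0029,-0.0027],[0.0038,0.006,-0.0051],[0.0058,0.0092,-0.0071]],"yaw":[0,0,0],"fingers":[0.1,0.1,0.1]}' >/dev/null && Q && echo 180 &&
python3 -m crank '{"dp":[[0.0021,0.0034,-0.0017],[0.0044,0.0069,-0.0031],[0.0066,0.0105,-0.0041]],"yaw":[0,0,0],"fingers":[0.1,0.1,0.1]}' >/dev/null && Q && echo 195 &&
python3 -m crank '{"dp":[[0.0023,0.0037,-0.0006],[0.0046,0.0073,-0.0009],[0.0069,0.011,-0.0007]],"yaw":[0,0,0],"fingers":[0.1,0.1,0.1]}' >/dev/null && Q && echo 210
```

```text
h 38.7 r 50.4 ang 109.9  f_tan -2.4 f_rad -0.3 f_n 6.6 w 0.0215
135
h 38.6 r 50.5 ang 124.7  f_tan -2.2 f_rad -0.5 f_n 7.3 w 0.0218
150
h 38.6 r 50.6 ang 139.5  f_tan -0.7 f_rad -0.1 f_n 6.7 w 0.0217
165
h 38.6 r 50.6 ang 154.2  f_tan -2.1 f_rad 0.7 f_n 5.9 w 0.0219
180
h 38.6 r 50.6 ang 169.0  f_tan -1.2 f_rad -0.9 f_n 6.4 w 0.0213
195
h 38.6 r 50.6 ang -176.2  f_tan -2.3 f_rad 0.9 f_n 6.5 w 0.0216
210
```

```bash
Q() { python3 chk.py; }
python3 -m crank '{"dp":[[0.0023,0.0037,0.0005],[0.0046,0.0073,0.0014],[0.0068,0.0108,0.0027]],"yaw":[0,0,0],"fingers":[0.1,0.1,0.1]}' >/dev/null && Q && echo 225 &&
python3 -m crank '{"dp":[[0.0021,0.0034,0.0016],[0.0042,0.0067,0.0036],[0.0062,0.0099,0.0059]],"yaw":[0,0,0],"fingers":[0.1,0.1,0.1]}' >/dev/null && Q && echo 240 &&
python3 -m crank '{"dp":[[0.0018,0.003,0.0026],[0.0036,0.0057,0.0055],[0.0051,0.0083,0.0087]],"yaw":[0,0,0],"fingers":[0.1,0.1,0.1]}' >/dev/null && Q && echo 255 &&
python3 -m crank '{"dp":[[0.0014,0.0023,0.0034],[0.0027,0.0043,0.0071],[0.0037,0.0061,0.0109]],"yaw":[0,0,0],"fingers":[0.1,0.1,0.1]}' >/dev/null && Q && echo 270 &&
python3 -m crank '{"dp":[[0.0009,0.0015,0.004],[0.0016,0.0026,0.0082],[0.0021,0.0035,0.0124]],"yaw":[0,0,0],"fingers":[0.1,0.1,0.1]}' >/dev/null && Q && echo 285 &&
python3 -m crank '{"dp":[[0.0003,0.0005,0.0043],[0.0004,0.0008,0.0087],[0.0003,0.0007,0.013]],"yaw":[0,0,0],"fingers":[0.1,0.1,0.1]}' >/dev/null && Q && echo 300 &&
python3 -m crank '{"dp":[[-0.0003,-0.0004,0.0043],[-0.0008,-0.0012,0.0086],[-0.0015,-0.0022,0.0128]],"yaw":[0,0,0],"fingers":[0.1,0.1,0.1]}' >/dev/null && Q && echo 315
```

```text
h 38.6 r 50.5 ang -161.3  f_tan -1.9 f_rad 1.2 f_n 6.4 w 0.0215
225
h 38.6 r 50.4 ang -146.2  f_tan -1.5 f_rad 1.7 f_n 6.5 w 0.0218
240
h 38.6 r 50.2 ang -131.0  f_tan -2.2 f_rad 1.2 f_n 6.6 w 0.0215
255
h 38.6 r 50.1 ang -115.9  f_tan -3.2 f_rad 1.0 f_n 7.0 w 0.0214
270
h 38.7 r 49.9 ang -100.8  f_tan -2.4 f_rad 0.6 f_n 6.8 w 0.0216
285
h 38.7 r 49.7 ang -90.5  f_tan -25.4 f_rad 4.6 f_n 5.8 w 0.0213
```

The tangential force jumped to −25 N and the wheel stalled at −90.5° while the command was at −85°. That is about 1.82 turns from the start, inside the stated range, so I take it as the stop. Next is the quarter turn back.

```bash
python3 -m crank '{"dp":[[-0.0003,-0.0007,-0.013],[-0.0024,-0.0042,-0.0254],[-0.0061,-0.0103,-0.0364],[-0.0112,-0.0185,-0.0451],[-0.0173,-0.0284,-0.0509],[-0.0241,-0.0393,-0.0536],[-0.0264,-0.043,-0.0538],[-0.0264,-0.043,-0.0538]],"yaw":[0,0,0,0,0,0,0,0],"fingers":[0.1,0.1,0.1,0.1,0.1,0.1,0.1,0.1]}' && python3 chk.py
```

```text
time_s: 13.05
tool_pos: [0.4643, -0.108, 0.2298]
tool_rot: [0.523, -0.476, 0.523, 0.476]
ft_force: [-4.0, -0.7, 6.7]
gripper_width: 0.0218
h 38.6 r 50.6 ang 179.7  f_tan -0.2 f_rad 1.0 f_n 7.7 w 0.0218
```

The wheel is backed off 89.8°, measured at the grip. I'll release and rise.

```bash
python3 -m crank '{"dp":[[0,0,0],[0,0,0],[0,0,0],[-0.04,0,0],[-0.09,0,0],[-0.13,0,0],[-0.13,0,0]],"yaw":[0,0,0,0,0,0,0],"fingers":[0.5,0.5,0.5,0.5,0.5,0.5,0.5]}' && python3 - <<'E'
from h import *
st=state();print(st["joint_positions"],st["tool_pos"])
print("bar",plan([.479,.102,.36]).round(4))
p,d=read_camera("wrist");cv2.imwrite("pics/w3.png",p[:,:,::-1])
E
```

```text
time_s: 13.92
tool_pos: [0.4659, -0.1086, 0.3632]
tool_rot: [0.524, -0.478, 0.522, 0.474]
ft_force: [-0.2, 0.2, -1.1]
gripper_width: 0.047
[-4.66615384e-01 -2.61568041e-01  1.77902881e+00  6.35432324e-05
  1.61705991e+00 -1.94296305e+00] [ 0.46590101 -0.10858327  0.36320981]
bar [0.0026 0.0068 0.2109]
```

View pics/w3.png

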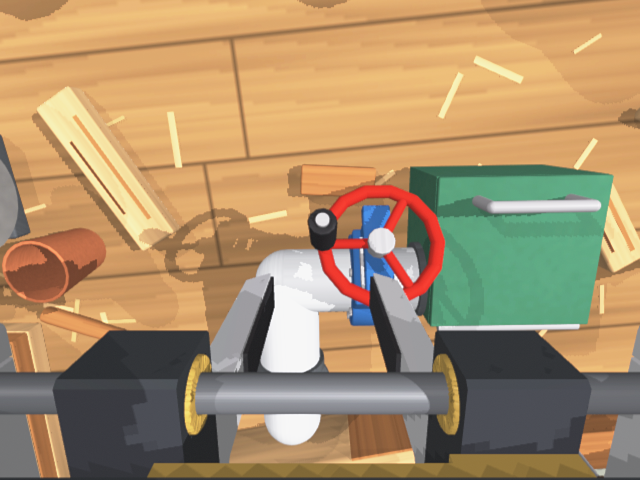

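The crank (322,230) stands free on the −y side, as planned. Now over to the bar with a 90° yaw.

```bash
python3 -m crank '{"dp":[[0,0,0.03],[0,0,0.06],[0,0,0.09],[0,0,0.12],[0,0,0.15],[0,0.007,0.18],[0,0.007,0.211],[0,0.007,0.211],[0,0.007,0.211],[0,0.007,0.211]],"yaw":[10,20,30,40,50,60,70,80,89,89],"fingers":[0.5,0.5,0.5,0.5,0.5,0.5,0.5,0.5,0.5,0.5]}' && python3 - <<'E'
from h import *
st=state();z=Rt(st)[:,2];print("jaw az",np.degrees(np.arctan2(z[1],z[0])),st["joint_positions"].round(2))
p,d=read_camera("wrist");cv2.imwrite("pics/w4.png",p[:,:,::-1]);W=cloud("wrist",p,d,st)
h=cv2.cvtColor(p,cv2.COLOR_RGB2HSV);S,V=h[...,1].astype(int),h[...,2].astype(int)
bar=(S<60)&(V>110)&(W[...,2]>.168)&(W[...,2]<.19)&(d>0)&(W[...,1]>0.03)&(W[...,0]<.53)&(W[...,0]>.44)
B=W[bar];v,u=np.argwhere(bar).mean(0)
print(bar.sum(),B.mean(0),(u,v),B.min(0),B.max(0))
print(plan([.479,.102,.1555]).round(4))
E
```

```text
time_s: 15.22
tool_pos: [0.4768, 0.1029, 0.3574]
tool_rot: [0.705, 0.026, 0.708, -0.027]
ft_force: [-0.3, -0.1, -0.1]
gripper_width: 0.0469
jaw az -4.296105668353827 [-0.02 -0.23  1.76  0.    1.61  0.05]
1329 [0.477768   0.10471813 0.18002675] (np.float64(323.55756207674943), np.float64(215.0902934537246)) [0.46855353 0.04946056 0.17188199] [0.48694005 0.15561556 0.18343336]
[ 0.2022 -0.0006  0.0027]
```

View pics/w4.png

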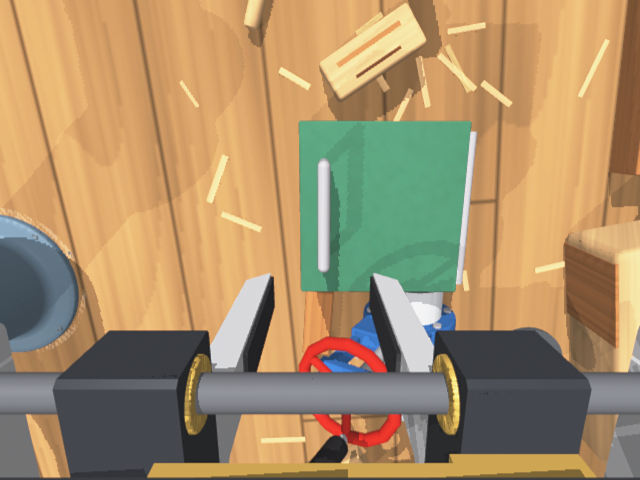

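The bar (324,215) is measured at (0.478, 0.104), and the prediction was (0.479, 0.102). The jaws lie across it, so I'll descend and grip.

```bash
python3 -m crank '{"dp":[[0.05,0,0.002],[0.1,0,0.002],[0.15,0,0.002],[0.18,0,0.002],[0.2,0,0.002],[0.2,0,0.002],[0.2,0,0.002],[0.2,0,0.002],[0.2,0,0.002],[0.2,0,0.002]],"yaw":[0,0,0,0,0,0,0,0,0,0],"fingers":[0.5,0.5,0.5,0.5,0.5,0.5,0.05,0.05,0.05,0.05]}' 15 && python3 - <<'E'
from h import *
st=state();R=Rt(st)
o=hub+0.038*xs+.07*ys;hx=lambda t:(-.145*np.cos(t)+.0405*np.sin(t))*xs+(.145*np.sin(t)+.0405*np.cos(t))*np.array([0,0,1])
print(st["tool_pos"],st["gripper_width"])
for t in range(0,95,5): print(t,(R.T@(hx(np.radians(t))-hx(0))*1e3).round(1))
E
```

```text
time_s: 16.52
tool_pos: [0.4779, 0.1027, 0.16]
tool_rot: [0.705, 0.027, 0.708, -0.027]
ft_force: [-3.3, 0.6, 5.6]
gripper_width: 0.011
[0.4779495  0.10274945 0.15998445] 0.010998263411882401
0 [0. 0. 0.]
5 [-12.5  -0.    4. ]
10 [-24.6  -0.    9.1]
15 [-36.2  -0.   15.2]
20 [-47.3  -0.   22.4]
25 [-57.6  -0.1  30.4]
30 [-67.3  -0.1  39.3]
35 [-76.1  -0.1  49.1]
40 [-84.   -0.1  59.5]
45 [-91.   -0.1  70.7]
50 [-97.   -0.2  82.3]
55 [-102.    -0.2   94.5]
60 [-105.8   -0.2  107.1]
65 [-108.6   -0.2  119.9]
70 [-110.3   -0.3  132.9]
75 [-110.8   -0.3  146.1]
80 [-110.1   -0.3  159.2]
85 [-108.3   -0.3  172.2]
90 [-105.4   -0.4  185. ]
```

```bash
python3 -m crank '{"dp":[[-0.0125,0,0.004],[-0.0246,0,0.0091],[-0.0362,0,0.0152],[-0.0473,0,0.0224],[-0.0576,0,0.0304],[-0.0673,0,0.0393],[-0.0761,0,0.0491],[-0.084,0,0.0595],[-0.091,0,0.0707],[-0.091,0,0.0707]],"yaw":[0,0,0,0,0,0,0,0,0,0],"fingers":[0.05,0.05,0.05,0.05,0.05,0.05,0.05,0.05,0.05,0.05]}' && python3 - <<'E'
from h import *
p,d=read_camera("side");cv2.imwrite("pics/d5.png",cv2.resize(p[150:390,180:430,::-1],None,fx=2.5,fy=2.5))
E
```

```text
time_s: 17.77
tool_pos: [0.5508, 0.0972, 0.2555]
tool_rot: [0.707, 0.027, 0.706, -0.027]
ft_force: [-9.7, -0.7, 15.2]
gripper_width: 0.0115
```

View pics/d5.png

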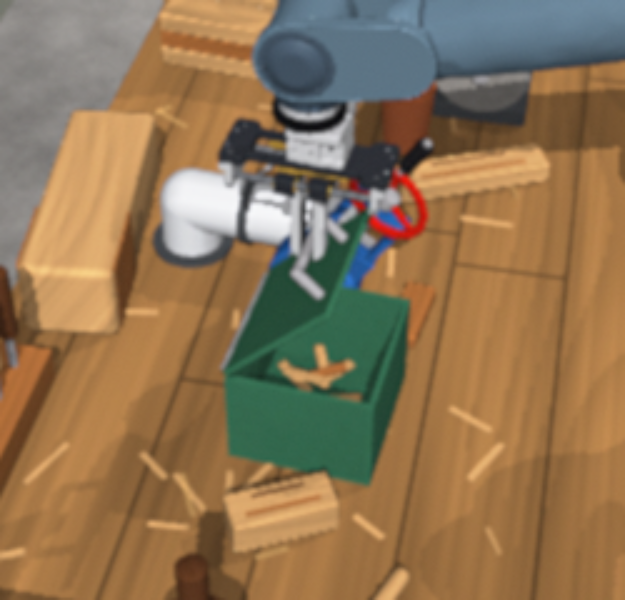

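The hatch is at about 45° and the bar still held; the wheel's crank is clear. The force of about 18 N points outward, so I'll widen the arc by 3 mm.

```bash
python3 -m crank '{"dp":[[-0.009,0,0.0116],[-0.014,0,0.0238],[-0.018,0,0.0364],[-0.0206,0,0.0492],[-0.0223,0,0.0622],[-0.0228,0,0.0754],[-0.0221,0,0.0885],[-0.0205,0,0.1015],[-0.018,0,0.1143],[-0.018,0,0.1143]],"yaw":[0,0,0,0,0,0,0,0,0,0],"fingers":[0.05,0.05,0.05,0.05,0.05,0.05,0.05,0.05,0.05,0.05]}' && python3 - <<'E'
from h import *
st=state();o=hub+0.038*xs+.07*ys;hg=o+.085*xs+.09*ys;hg[2]=.134
g=st["tool_pos"]+[0,0,.019]-hg;print(g@xs,g[2],"r",np.hypot(g@xs,g[2]),"theta",np.degrees(np.arctan2(g[2],-(g@xs))-np.arctan2(.0405,.145)))
p,d=read_camera("side");cv2.imwrite("pics/d6.png",cv2.resize(p[150:390,180:430,::-1],None,fx=2.5,fy=2.5))
E
```

```text
time_s: 19.08
tool_pos: [0.6657, 0.0881, 0.2678]
tool_rot: [0.708, 0.027, 0.706, -0.027]
ft_force: [3.1, -0.2, 0.1]
gripper_width: 0.0117
0.04213171436128096 0.15279043216529492 r 0.15849289421383583 theta 89.81050969705468
```

View pics/d6.png

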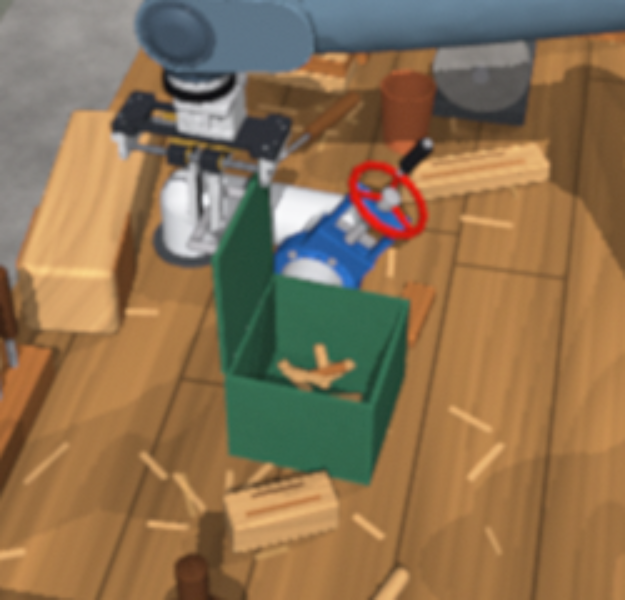

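The hatch is upright (about 90°). I'll open just enough to clear the bar within the 30 mm gap, then lift straight up.

```bash
python3 -m crank '{"dp":[[0,0,0],[0,0,0],[0,0,0],[-0.02,0,0],[-0.05,0,0],[-0.09,0,0],[-0.13,0,0],[-0.16,0,0],[-0.16,0,0]],"yaw":[0,0,0,0,0,0,0,0,0],"fingers":[0.33,0.33,0.33,0.33,0.33,0.33,0.33,0.33,0.33]}' && python3 - <<'E'
from h import *
for k in ("side","scene"):
    p,d=read_camera(k);cv2.imwrite(f"pics/{k}7.png",p[:,:,::-1]);np.savez(f"pics/{k}7.npz",p=p,d=d)
    W=cloud(k,p,d);h=cv2.cvtColor(p,cv2.COLOR_RGB2HSV)
    o=hub+0.038*xs+.07*ys;hg=o+.085*xs+.09*ys;hg[2]=.134;L=W-hg
    m=(h[...,0]>60)&(h[...,0]<95)&(h[...,1]>80)&(d>0)&(L[...,2]>.03)&(L[...,2]<.2)&(abs(L@xs)<.1)&(abs(L@ys)<.11)
    G=L[m];s=np.polyfit(G[:,2],G@xs,1);print(k,m.sum(),"theta",90+np.degrees(np.arctan(s[0])),"top",np.percentile(G[:,2],98))
    # crank
    l=W-hub;hh=l@n;c=(h[...,2]<70)&(h[...,1]<130)&(hh>.01)&(hh<.07)&(np.linalg.norm(l,axis=-1)<.1)&(d>0)
    C=l[c].mean(0);print(" crank",c.sum(),np.degrees(np.arctan2(C@xp,C@ys)),np.hypot(C@xp,C@ys),C@n)
E
```

```text
time_s: 20.25
tool_pos: [0.6648, 0.0884, 0.4335]
tool_rot: [0.709, 0.027, 0.704, -0.027]
ft_force: [0.2, 1.2, -0.1]
gripper_width: 0.0311
side 958 theta 91.44903188171624 top 0.17159389949279769
 crank 68 178.15302775891928 0.04162172351980117 0.04121400308143869
scene 963 theta 90.73305391865007 top 0.17239767807697043
 crank 112 172.7081919362335 0.05557947597820949 0.03932987588012911
```

View pics/side7.png

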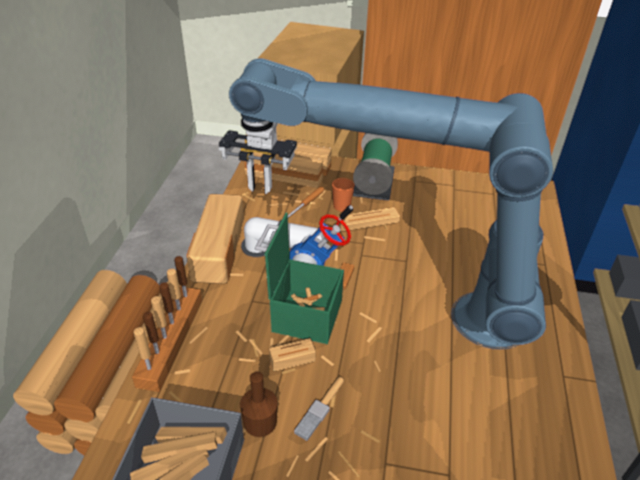

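View pics/scene7.png

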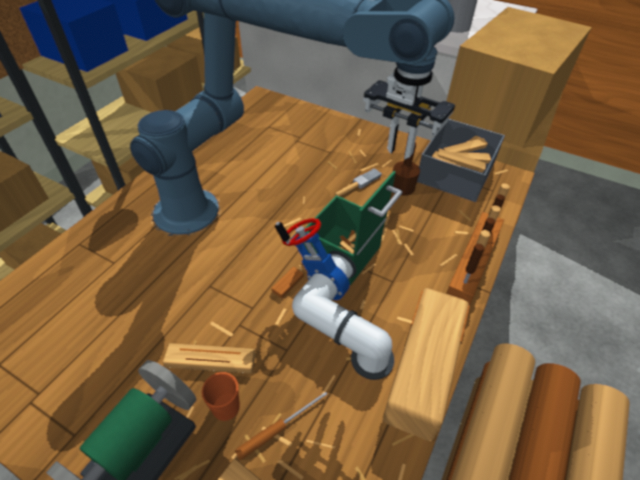

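Both views show the hatch standing at about 91° (side view: panel at 280,245), the crank on the −y side (side view: 346,214) and the hand clear. The loose items are where they were. I'm handing in.

```bash
python3 - <<'E'
from rig import *
print(sign_off())
E
```

```text
the job is handed in; nothing more can be done
None
```

The gate is shut and backed off a quarter turn, and the chip trap's hatch is standing open by itself. I handed the job in just after 20.3 s on the robot's clock, and no verdict is reported.

- **Gate:** I wound the wheel clockwise about 1.82 turns. The tangential force then jumped from about 2 N to 25 N and the wheel stalled. I backed it off 89–90°, measured at the grip, before touching the hatch.
- **Hatch:** I lifted it by its bar and let go. After release the two fixed cameras put it at 90.7° and 91.4°.
- **Crank check after release:** The cameras put the crank at about 178° (side) and 173° (scene), against 179.7° measured at the grip. These camera values are rougher because only one face of the sleeve is visible in each view.
- **Forces:** The highest reading I saw was about 26 N, at the gate stop. While lifting the hatch it reached about 18 N because my arc was slightly too tight, so I widened it by 3 mm and the force dropped to 3 N.
- **Other items:** By eye, the tools, pot and wood are where they were in the first pictures. I did not measure their positions.

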